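# Turn a drilled plate over into its jig and lock it with the turn button

## Robot

A 6-joint arm with a two-finger parallel gripper is mounted at the origin on the work surface; the furniture and walls round the work are solid. World frame = base frame: x ahead of the robot, y to its left, z up, the work surface at z = 0. Lengths are in m, angles in rad, forces in N, time in s.
With the tool pointing down it reaches from about 0.35 to 0.775 m from the base axis. Payload 5.5 kg.
Tool frame: the origin (TCP) lies at the very end of the fingers, on their centre line; the grasp point (between the pads) lies env.pinch_z behind it (env.pinch_z is the distance from the TCP to the grasp point, in m); z points along the fingers, y is the line along which they close (so a half turn about z gives the same grasp; the last joint's range is limited). The gripper opens to 85 mm and grips with 20 to 120 N. Pads are 22 mm wide; open, the fingers measure 114 mm over their backs; the gripper's body (76 mm by 85 mm) begins 54 mm behind the grasp point. The pads swing forward as they close: fully open they stand 13 mm farther back than shut.
Start: joints at [-1.453, 0.313, 0.046, 1.304, 0, 1.431], TCP at [0.147, -0.556, 0.231] pointing down, gripper open.
Joint ranges: [-2.76, 2.76], [-0.86, 1.69], [-1.03, 1.26], [-2.2, 2.34], [-1.47, 1.5], [-3.14, 3.14]. Speed limits (rad/s): [2.57, 2.57, 3.14, 3.14, 3.14, 3.14].

## Interface

Orientations are given as a unit quaternion [w, x, y, z].
In Python, from workcell import env, eyes gives the robot as it stands.
- The arm moves only by the shell command python3 -m jog 'ROWS' [FORCE]. ROWS is JSON, one flat list of numbers, 7 for each row, row after row: the shift along the world's x, y, z as a fraction of full scale, then the turn, a rotation vector about the world's x, y, z as a fraction of full scale, then the opening, from -1 (shut) to 1 (fully open), so that 0 is half open. A call has 1 to 12 rows; each row is the pose to reach, as a shift and turn from the pose commanded when the call began, turning the shorter way round; what a row does not reach only later rows make up. Full scale, the value 1, is 20 cm for a shift and pi rad for a turn. A row lasts 1/12 s, in which the tool goes at most 41.7 mm and 7.16 degrees, less where a joint would pass 70% of its speed; a pose out of reach is approached as far as the arm can. A call with a number of a shift or a turn outside -1 to 1 is refused whole. A call with a gripper value outside its range is refused whole. The fingers move at their own pace and stop on an object; FORCE is the grip in N (left out, the last holds). Time passes only in rows, so rows that repeat a pose let the fingers close. It gives the time, the measured TCP pose, the force, the opening and the grip force at its end, in the units of the state.
- env.get_state(): the state, without advancing time (a new reading comes with each control period).
- eyes.read_camera(name): name is "scene" or "side" or "wrist"; returns (picture, depth): 420x560x3 uint8, red, green, blue; 420x560 float32, m along the optical axis (not along the pixel's ray), 0 where there is no reading.
- eyes.calibration(name): a dict with "fx", "fy", "cx", "cy" (pixels), "k1" (the pictures are not rectified: a ray, as slopes to the right and down, at radius r is drawn at 1 + k1 r^2 times it, then the intrinsics apply), "R" (3x3) and "t" (3): a world point X has camera coordinates R X + t; the wrist camera has in their place "tool_from_camera" (4x4, takes a point from camera to tool coordinates, whose origin is the TCP and whose axes are the flange's). Camera axes: x right, y down, z forward; pixel columns grow to the right and rows downward; lengths in m; the calibration is good to about 2 mm. A picture is of the moment at which its call begins: read the wrist's pose just before it. calibration takes no time and is no camera call.
- env.hand_in(): hands the job in; it is judged then, once.
The state is a dict: "clock": time; "joint_pos": joint angles; "qvel": joint speeds; "tau": joint torques, N m; "tcp_pos": TCP position; "orientation": TCP orientation; "wrist_force": force on the tool from outside, world axes, zero at the start; "ft_torque": the same for the moment, N m; "finger_gap": finger opening in m; "grip_force": force on a finger pad.
Only numpy, scipy, OpenCV 4.12 (cv2) and the standard library are available. Lean on these libraries where they do the work, as an engineer would, in place of code of your own. Each camera call takes 0.05 s, during which the arm holds its last target. There are 200 camera calls.

## Task

The aluminium plate lies countersunk face up on the bench in front of the wooden drilling jig, and its plain back has to be worked next. Using the fingertips only, without picking the plate up, push it against the front edge of the jig's bed until it stands up on edge and flips over onto the bed, back face up, then push it fully home against the end stop between the rails. Finally push the dark wooden turn button on the end stop round until it points straight out over the plate, and leave the other things on the bench alone.

Things in the scene. Friction and masses are not known exactly. Their poses are not given: they have to be found in the camera images.
- plate: Loose bare aluminium plate, 80 mm long (x), 64 wide (y), 10 thick, 110 to 180 g; four through holes, countersunk to 12 mm on the +z face only; one end (-x) bevelled on the plain side. Origin: its centre. At the start it lies flat, z up, its leading end 25 to 80 mm from the jig's front edge, its x within 0.3 rad of the jig's x, its middle up to 15 mm off the jig's centre line. Turned over, its z points down.
- plate_edge_a (a point): Middle of the plate's +x end face, 40 mm from its centre: the end toward the jig at the start, which stays low against the bed's front edge while the plate is tipped up.
- plate_edge_b (a point): Middle of the plate's -x end (the end away from the jig at the start, the one to push on), 40 mm from its centre, at half thickness. Below this line the end is cut back under 45 degrees (5 mm finger bevel on the plain side), so a low fingertip reaches under it: pressed toward the jig and moved up, it carries this end up; past half-way a level push does it.
- jig: Wooden drilling jig fixed to the bench: bed 112 mm wide, its top 15 mm high, with two rails and an end stop on it. Origin: on the bench under the middle of the bed's square front edge; x runs from there along the bed to the stop, y to its left, z up. The bed spans x = 0 to 128 mm; in front (x < 0) is bare bench. Stop: x = 76 to 96 mm, top at z = 27.5 mm.
- jig_home (a point): Where the plate's centre lies when home: x = 36, y = 0, z = 20 mm in the jig's frame; its free end then sticks out 4 mm in front of the bed. Rails at both sides, x = 0 to 78 mm, tops at z = 27.5 mm; inner faces at y = +-36.5 mm at the front, narrowing to +-33.5 mm at the stop, a 5 mm bevel along their upper inner edges.
- button (a joint): Turn button on top of the end stop: dark wooden strap 14 mm wide, 8 thick, turning about a vertical screw; stays where left (about 0.5 N at the tip moves it). rad: 0 = along the stop, tip toward the jig's -y; negative = tip swung back, away from the nest (start -0.6 to -0.05); grows as the tip swings forward over the nest; 1.57 = across the plate, tip to the jig's -x; limits -0.75, 1.75.
- button_pivot (a point): The turn button's pivot, mid-way along the end stop: x = 86, y = 0, z = 32.7 mm in the jig's frame. The strap lies from z = 28.7 to 36.7 mm (the seated plate's top is at 25 mm); its brass screw head stands 3.4 mm higher, and the strap reaches 9 mm behind the pivot.
- button_tip (a point): On the strap's middle line and half height, 41 mm from the pivot, 7 mm short of the rounded end of the strap.
- drill_bit: A loose steel twist drill, 7 mm thick and 92 mm long, lying on the bench beside the jig's +y side; leave alone. Origin at the middle of its underside.
- tin: A round tin with a green lid, 68 mm across and 36 mm high, standing on the left, beyond the plate; leave alone. Origin at the middle of its underside.
- file: A loose flat file, 28 x 140 x 4 mm, lying on the left, beyond the tin; leave alone. Origin at the middle of its underside.
- chuck_key: A grey three-armed drill chuck key, 67 x 70 x 21 mm, lying on the bench beyond the end of the jig; leave alone. Origin at the middle of its underside.
- reel: A roll of black tape, 62 mm across and 20 mm high, lying flat on the robot's side beyond the jig; leave alone. Origin at the middle of its underside.
- oiler: A small oil can with a red spout, 29 x 54 x 127 mm, standing at the back, behind the tin; leave alone. Origin at the middle of its underside.
Things that resemble listed ones, but are neither listed nor needed, are in the scene too. Of the things shaped like the jig, the wooden one is meant.

How it is judged:
On the way, in this order (a step that is already met when the one before it is completed fails the run):
1. the plate stands on edge against the front of the jig (angle between plate's own z axis and vertical between 1 and 2.1 rad and contact force between plate and jig above 0.05 N), for 0.04 s.
2. the plate lies turned over on the bed, home against the end stop, with the turn button still out of the way (angle between plate's own z axis and vertical above 3.04 rad and x of plate in the frame of jig above 0.033 m and z of plate in the frame of jig below 0.0225 m and value of joint button below 0.5 rad), for 0.1 s.
At the end, for the whole second after the job is handed in: The plate lies at rest on the jig's bed between the rails, countersunk face down and flat within 0.1 rad, within 3 mm of home against the end stop (jig x 33 to 39 mm), and the turn button is swung out over it (at least 1.25 rad) (angle between plate's own z axis and vertical above 3.04 rad and x of plate in the frame of jig between 0.033 and 0.039 m and y of plate in the frame of jig between -0.005 and 0.005 m and z of plate in the frame of jig between 0.018 and 0.0225 m and angle between the x axis of plate and the x axis of jig, either way round below 0.08 rad and value of joint button above 1.25 rad and linear speed of plate below 0.02 m/s); the robot touches nothing.
It fails at once if the plate is picked up: both of its ends are more than 40 mm above the bench at once (height (world z) of each of plate_edge_a, plate_edge_b above 0.04 m).
It fails at once if another thing on the bench is shifted by more than 30 mm (distance of any of drill_bit, chuck_key, tin, file, reel, oiler from where it was at the start of the episode above 0.03 m).
It also fails if it takes over 72 s, if anything falls off the work surface, if the arm or the gripper's body presses on something with over 40 N, if the wrist force passes 120 N, or if a joint passes its speed limit or range.

## Working session

There is one attempt and no reset: what is moved stays moved. The work goes in short steps, Python scripts to look and compute and a shell command to move; the robot and the scene stay as the last step left them, time stands still between calls to the robot, and variables do not carry over. Pictures are saved under pics/ and viewed, at most 13 in all, crops included, and the job is handed in when it is done.

```bash
mkdir -p pics; ls
cat > h.py <<'E'
import numpy as np,cv2,json
from workcell import env,eyes
def save(n,name,crop=None,s=1):
    p,d=eyes.read_camera(n); np.savez(f'pics/{name}.npz',p=p,d=d)
    q=p if crop is None else p[crop[1]:crop[3],crop[0]:crop[2]]
    if s!=1:q=cv2.resize(q,None,fx=s,fy=s,interpolation=cv2.INTER_CUBIC)
    cv2.imwrite(f'pics/{name}.png',q[:,:,::-1]); return p,d
def cloud(n,d):
    c=eyes.calibration(n); h,w=d.shape
    u,v=np.meshgrid(np.arange(w),np.arange(h)); x=(u-c['cx'])/c['fx'];y=(v-c['cy'])/c['fy']
    X,Y=x.copy(),y.copy()
    for _ in range(8):
        f=1+c['k1']*(X*X+Y*Y); X,Y=x/f,y/f
    P=np.stack([X*d,Y*d,d],-1)
    return (P-np.array(c['t']))@np.array(c['R'])
E
python3 - <<'E'
from h import *
for n in('scene','side'): save(n,n+'0')
s=env.get_state();print({k:np.round(v,4).tolist() for k,v in s.items()},env.pinch_z)
E
```

```text
pics
{'clock': 0.1, 'joint_pos': [-1.4526, 0.314, 0.0451, 1.3036, -0.0, 1.4312], 'qvel': [-0.0009, -0.0001, 0.0021, 0.0003, -0.0021, -0.0004], 'tau': [0.0027, -48.1728, 29.9243, 0.0127, -0.0001, 0.0], 'tcp_pos': [0.1465, -0.5555, 0.2305], 'orientation': [-0.0008, 0.9917, 0.1285, 0.0], 'wrist_force': [-0.1041, 0.7471, 0.0258], 'ft_torque': [-0.0125, -0.011, 0.0175], 'grip_force': 0.0, 'finger_gap': 0.0855} 0.0187
```

View pics/scene0.png

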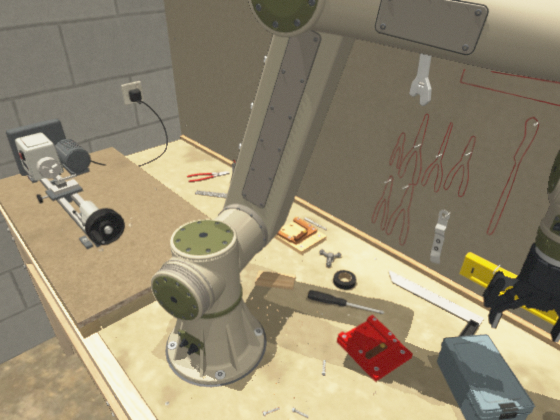

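View pics/side0.png

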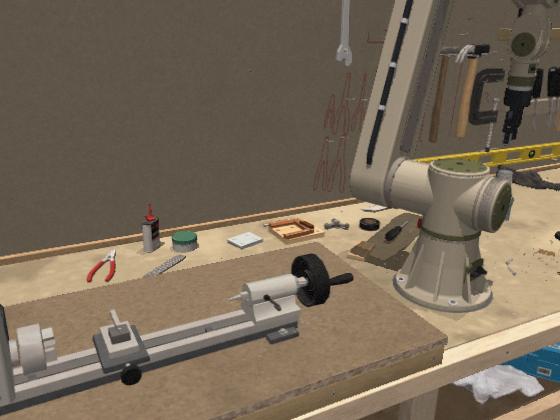

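The scene view shows the wooden jig at (300,235), partly hidden by the arm, and a red jig-like decoy at (375,345). In the side view the plate is at (245,240), the wooden jig at (292,230), the chuck key at (336,225), the tape reel at (369,224), the tin at (184,240) and the file at (165,266). The wooden jig is the one meant, and I'll confirm it in a close crop from the wrist camera.

Run:
```python
from h import *
for n,pts in(('side',[(245,240),(230,241),(262,239),(292,230),(300,238),(288,221),(336,225),(369,224),(184,235),(150,235),(165,266)]),('scene',[(300,235),(330,258),(344,279),(295,240)])):
    P=cloud(n,np.load(f'pics/{n}0.npz')['d'])
    for u,v in pts: print(n,u,v,np.round(P[v,u],3))
c=eyes.calibration('wrist');print(c)
```

```text
side 245 240 [0.502 0.207 0.008]
side 230 241 [0.522 0.245 0.009]
side 262 239 [0.479 0.165 0.007]
side 292 230 [0.465 0.061 0.01 ]
side 300 238 [0.411 0.08  0.009]
side 288 221 [0.498 0.046 0.025]
side 336 225 [ 0.413 -0.075  0.007]
side 369 224 [ 0.337 -0.138  0.018]
side 184 235 [0.589 0.35  0.034]
side 150 235 [0.619 0.435 0.048]
side 165 266 [0.517 0.454 0.002]
scene 300 235 [0.431 0.027 0.035]
scene 330 258 [ 0.407 -0.089  0.013]
scene 344 279 [ 0.361 -0.156 -0.001]
scene 295 240 [0.406 0.03  0.03 ]
{'fx': 357.83370903718196, 'fy': 357.83370903718196, 'cx': 280.6344405707942, 'cy': 203.1949520774559, 'k1': -0.044136343263746006, 'tool_from_camera': array([[-1.60102649e-04, -9.49268862e-01, -3.14465580e-01,
         8.08427440e-02],
       [ 9.99999473e-01,  1.66950513e-04, -1.01309494e-03,
         2.21718913e-04],
       [ 1.01419967e-03, -3.14465577e-01,  9.49268335e-01,
        -1.42770663e-01],
       [ 0.00000000e+00,  0.00000000e+00,  0.00000000e+00,
         1.00000000e+00]])}
```

```bash
python3 -m jog '[1,1,0.2,0,0,0,1, 1,1,0.2,0,0,0,1, 1,1,0.2,0,0,0,1, 1,1,0.2,0,0,0,1, 1,1,0.2,0,0,0,1, 1,1,0.2,0,0,0,1, 1,1,0.2,0,0,0,1, 1,1,0.2,0,0,0,1, 1,1,0.2,0,0,0,1]'
python3 -m jog '[0.3,1,0,0,0,0.16,1, 0.3,1,0,0,0,0.16,1, 0.3,1,0,0,0,0.16,1, 0.3,1,0,0,0,0.16,1, 0.3,1,0,0,0,0.16,1, 0.3,1,0,0,0,0.16,1, 0.3,1,0,0,0,0.16,1]'
python3 -m jog '[0.2,1,0,0,0,0.16,1, 0.2,1,0,0,0,0.16,1, 0.2,1,0,0,0,0.16,1, 0.2,1,0,0,0,0.16,1, 0.2,1,0,0,0,0.16,1, 0.2,1,0,0,0,0.16,1, 0.2,1,0,0,0,0.16,1]'
```

```text
clock: 0.85
tcp_pos: [0.3479, -0.3545, 0.2715]
orientation: [0.0, 0.991, 0.131, -0.0]
wrist_force: [-0.1, -0.8, -0.6]
finger_gap: 0.0856
grip_force: 0.0
clock: 1.43
tcp_pos: [0.4066, -0.1549, 0.2711]
orientation: [0.0, 0.928, 0.373, -0.0]
wrist_force: [-0.3, 0.2, -0.1]
finger_gap: 0.0857
grip_force: 0.0
clock: 2.02
tcp_pos: [0.4471, 0.0438, 0.2708]
orientation: [0.0, 0.807, 0.591, -0.0]
wrist_force: [-0.3, -0.1, 0.2]
finger_gap: 0.0853
grip_force: 0.0
```

```bash
python3 -m jog '[0.12,0.4,0.1,0,0,0,1, 0.12,0.4,0.1,0,0,0,1, 0.12,0.4,0.1,0,0,0,1, 0.12,0.4,0.1,0,0,0,1]'
cat >> h.py <<'E'
from scipy.spatial.transform import Rotation as Ro
def T():
    s=env.get_state();q=s['orientation'];M=np.eye(4);M[:3,:3]=Ro.from_quat([q[1],q[2],q[3],q[0]]).as_matrix();M[:3,3]=s['tcp_pos'];return M
def wcloud(name,crop=None,s=1):
    M=T();p,d=save('wrist',name,crop,s)
    c=eyes.calibration('wrist'); M=M@c['tool_from_camera']
    h,w=d.shape;u,v=np.meshgrid(np.arange(w),np.arange(h)); x=(u-c['cx'])/c['fx'];y=(v-c['cy'])/c['fy']
    X,Y=x.copy(),y.copy()
    for _ in range(8):
        f=1+c['k1']*(X*X+Y*Y); X,Y=x/f,y/f
    P=np.stack([X*d,Y*d,d],-1)@M[:3,:3].T+M[:3,3]
    np.save(f'pics/{name}_P.npy',P); return p,d,P
E
python3 -c "
from h import *
p,d,P=wcloud('w1')"
```

```text
clock: 2.35
tcp_pos: [0.4719, 0.123, 0.2913]
orientation: [0.0, 0.807, 0.59, 0.0]
wrist_force: [0.5, -0.4, -1.3]
finger_gap: 0.0855
grip_force: 0.0
```

View pics/w1.png

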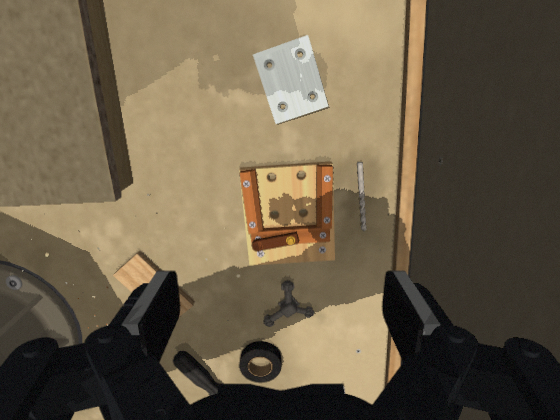

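The wrist view shows the plate's corners at about (253,54), (308,36), (328,107) and (275,124). The wooden jig has its front edge from (241,167) to (333,163), and the button pivot is at (291,240) with the tip to the left. The candidates shaped like the jig are this wooden one and the red block (375,345) in the scene view. This one is wooden, with rails, a stop and a dark button, so it fits.

```bash
cat >> h.py <<'E'
def rect(mask,P,zr=None):
    n,l,st,_=cv2.connectedComponentsWithStats(mask.astype(np.uint8)); i=1+np.argmax(st[1:,4]); m=l==i
    pts=P[m]; r=cv2.minAreaRect((pts[:,:2]*1000).astype(np.float32)); return r,np.median(pts[:,2]),m.sum(),cv2.boxPoints(r)
E
python3 - <<'E'
from h import *
z=np.load('pics/w1.npz');p=z['p'];P=np.load('pics/w1_P.npy')
def roi(x0,y0,x1,y1):
    m=np.zeros(p.shape[:2],bool);m[y0:y1,x0:x1]=1;return m
Z=P[:,:,2]
print('bench',np.median(Z[140:150,240:320]))
print('plate',rect(roi(235,20,345,140)&(Z>.005)&(Z<.02),P))
print('jigall',rect(roi(230,150,350,275)&(Z>.008),P))
print('bed z',Z[200,290],'rail',Z[200,248],Z[200,327])
# front edge
for v,u in [(166,250),(165,290),(164,328),(262,252),(261,330)]: print(u,v,np.round(P[v,u]*1000,1))
g=p.astype(int); b=roi(245,228,335,256)&(Z>.031)
r=rect(b,P);print('button',r)
E
python3 - <<'E'
import cv2
im=cv2.imread('pics/w1.png')[20:280,225:375]
cv2.imwrite('pics/w1c.png',cv2.resize(im,None,fx=2.3,fy=2.3,interpolation=cv2.INTER_CUBIC))
E
```

```text
bench 0.00017047098474726186
plate (((509.2057800292969, 201.50152587890625), (64.52900695800781, 80.28714752197266), 0.7196541428565979), np.float64(0.010122794109210409), np.int64(4136), array([[476.4396 , 241.2367 ],
       [477.44803, 160.95587],
       [541.9719 , 161.76636],
       [540.9635 , 242.04718]], dtype=float32))
jigall (((469.2967529296875, 92.4118423461914), (221.53939819335938, 112.29325866699219), 76.31879425048828), np.float64(0.015970992314798788), np.int64(8596), array([[388.544    ,  -1.9351883],
       [497.65115  , -28.494728 ],
       [550.0495   , 186.75888  ],
       [440.94235  , 213.31842  ]], dtype=float32))
bed z 0.014276468239707574 rail 0.02852707961468748 0.027574008551276785
250 166 [ 4.315e+02  1.207e+02 -2.000e-01]
290 165 [479.3 108.6   8.1]
328 164 [523.1  97.6  15.2]
252 262 [394.4   2.4  15.7]
330 261 [491.5 -36.2  -0.9]
button (((450.6951904296875, 112.49275207519531), (188.88624572753906, 56.636253356933594), 78.98503875732422), np.float64(0.036835338298833425), np.int64(552), array([[404.85397 ,  25.200134],
       [460.4468  ,  14.378906],
       [496.5364  , 199.78537 ],
       [440.94357 , 210.6066  ]], dtype=float32))
```

View pics/w1c.png

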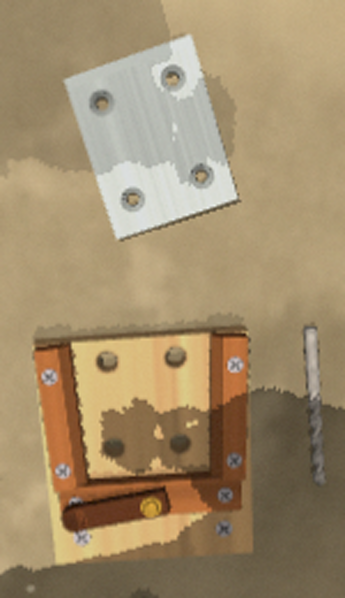

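The crop shows the plate above the wooden jig, the button tip pointing left and swung slightly back, and the drill bit on the right. This is the jig that is meant.

```bash
cat > jig.py <<'E'
from h import *
from scipy.optimize import least_squares
z=np.load('pics/w1.npz');p=z['p'];d=z['d'];P=np.load('pics/w1_P.npy');Z=P[:,:,2]
m=np.zeros(d.shape,bool);m[150:275,230:350]=1
m&=(d>.1)&(Z>.009)&(Z<.045)
n,l,st,_=cv2.connectedComponentsWithStats(m.astype(np.uint8));m=l==1+np.argmax(st[1:,4])
q=P[m];
# top-level bed/rail points: robust side estimate
r=cv2.minAreaRect((q[:,:2]*1000).astype(np.float32));print(r,cv2.boxPoints(r))
# rails+stop U shape
for th in (.0235,):
    k=m&(Z>th)&(Z<.031);k=cv2.morphologyEx(k.astype(np.uint8),cv2.MORPH_OPEN,np.ones((2,2)))>0
    r=cv2.minAreaRect((P[k][:,:2]*1000).astype(np.float32));print('U',r,cv2.boxPoints(r))
k=m&(Z>.0325);k=cv2.morphologyEx(k.astype(np.uint8),cv2.MORPH_OPEN,np.ones((2,2)))>0
r=cv2.minAreaRect((P[k][:,:2]*1000).astype(np.float32));print('btn',r,cv2.boxPoints(r))
E
python3 jig.py
```

```text
((458.3949279785156, 47.62696838378906), (129.3540496826172, 112.29325866699219), 76.31879425048828) [[388.544      -1.9351883]
 [497.65112   -28.494728 ]
 [528.24585    97.189125 ]
 [419.13873   123.748665 ]]
U ((475.8216552734375, 104.38411712646484), (194.90728759765625, 112.00240325927734), 74.36109924316406) [[395.6227    25.634682]
 [503.47876   -4.55822 ]
 [556.0206   183.13354 ]
 [448.16455  213.32645 ]]
btn ((450.1265563964844, 106.75826263427734), (200.0743865966797, 56.58559036254883), 79.27816009521484) [[403.71667    13.731148 ]
 [459.3144      3.2038956]
 [496.53644   199.78537  ]
 [440.93872   210.31262  ]]
```

```bash
python3 -m jog '[0.187,0.393,-0.9,0,0,0.022,1, 0.187,0.393,-0.9,0,0,0.022,1, 0.187,0.393,-0.9,0,0,0.022,1, 0.187,0.393,-0.9,0,0,0.022,1, 0.187,0.393,-0.9,0,0,0.022,1, 0.187,0.393,-0.9,0,0,0.022,1, 0.187,0.393,-0.9,0,0,0.022,1]'
python3 -m jog '[0,0,-0.2,0,0,0,1, 0,0,-0.4,0,0,0,1, 0,0,-0.46,0,0,0,1, 0,0,-0.5,0,0,0,1, 0,0,-0.53,0,0,0,1, 0,0,-0.56,0,0,0,1, 0,0,-0.56,0,0,0,1]' 20
```

```text
clock: 2.98
tcp_pos: [0.5065, 0.1999, 0.1094]
orientation: [-0.001, 0.787, 0.617, -0.003]
wrist_force: [0.5, 0.4, 0.0]
finger_gap: 0.0854
grip_force: 0.0
clock: 3.57
tcp_pos: [0.5092, 0.2021, 0.0003]
orientation: [0.001, 0.787, 0.618, 0.001]
wrist_force: [-0.9, -0.1, -0.0]
finger_gap: 0.0857
grip_force: 0.0
```

```bash
python3 -m jog '[0,0,-0.015,0,0,0,0.53, 0,0,-0.015,0,0,0,0.53, 0,0,-0.015,0,0,0,0.53, 0,0,-0.015,0,0,0,0.53, 0,0,-0.015,0,0,0,0.53, 0,0,-0.015,0,0,0,0.53, 0,0,-0.015,0,0,0,0.53]' 20
python3 - <<'E'
from h import *
p,d,P=wcloud('w2')
E
```

```text
clock: 4.15
tcp_pos: [0.5093, 0.2027, -0.0019]
orientation: [0.001, 0.786, 0.618, 0.001]
wrist_force: [-0.7, -0.6, 6.3]
finger_gap: 0.0685
grip_force: 19.5
```

View pics/w2.png

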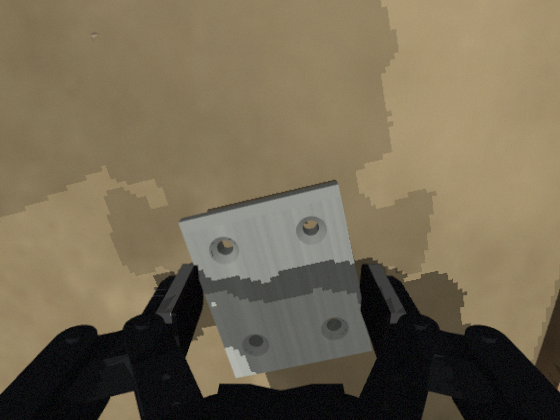

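The plate sits between the fingers, still turned about 12 deg, and the fingertips appear to be touching the bench. I'll raise 3 mm and close a bit harder.

```bash
python3 -m jog '[0,0,0.02,0,0,0,0.6, 0,0,0.02,0,0,0,0.6, 0,0,0.02,0,0,0,0.53, 0,0,0.02,0,0,0,0.53, 0,0,0.02,0,0,0,0.53, 0,0,0.02,0,0,0,0.53, 0,0,0.02,0,0,0,0.53]' 40
```

```text
clock: 4.78
tcp_pos: [0.5078, 0.2025, 0.0001]
orientation: [-0.0, 0.786, 0.618, -0.0]
wrist_force: [0.5, -0.3, -1.2]
finger_gap: 0.0661
grip_force: 41.0
```

```bash
python3 -m jog '[0,0,0,0,0,0,0.57, -0.02,0.005,0,0,0,0,0.57, -0.04,0.01,0,0,0,0,0.57, -0.057,0.014,0,0,0,0,0.57, -0.057,0.014,0,0,0,0,0.5, -0.057,0.014,0,0,0,0,0.5, -0.057,0.014,0,0,0,0,0.5, -0.057,0.014,0,0,0,0,0.5, -0.057,0.014,0,0,0,0,0.5]' 40
python3 -m jog '[0,0,0,0,0,0,1, 0,0,0,0,0,0,1, 0,0,0,0,0,0,1, 0,0,0.2,0,0,0,1, 0,0,0.4,0,0,0,1, 0,0,0.7,0,0,0,1, 0,0,1,0,0,0,1, 0,0,1,0,0,0,1, 0,0,1,0,0,0,1, 0,0,1,0,0,0,1]'
cat >> h.py <<'E'
O=np.array([473.5,109.8]);a=np.deg2rad(-103.7);X=np.array([np.cos(a),np.sin(a)]);Yj=np.array([-X[1],X[0]])
def J(w): w=np.asarray(w)[...,:2]-O; return np.stack([w@X,w@Yj],-1)
def plate(P,d,lo=.005,hi=.02,xr=(-200,-22)):
    j=J(P*1000);m=(d>.1)&(P[:,:,2]>lo)&(P[:,:,2]<hi)&(j[...,0]>xr[0])&(j[...,0]<xr[1])&(abs(j[...,1])<75)
    n,l,st,_=cv2.connectedComponentsWithStats(m.astype(np.uint8));i=1+np.argmax(st[1:,4]);m=l==i
    return cv2.minAreaRect(j[m].astype(np.float32)),np.median(P[m][:,2])
E
python3 - <<'E'
from h import *
p,d,P=wcloud('w3')
print(plate(P,d),J(T()[:3,3]*1000))
E
```

```text
clock: 5.53
tcp_pos: [0.4968, 0.2054, 0.0004]
orientation: [0.0, 0.786, 0.618, 0.0]
wrist_force: [-0.1, 0.3, -2.2]
finger_gap: 0.066
grip_force: 41.0
clock: 6.37
tcp_pos: [0.4985, 0.2058, 0.2034]
orientation: [0.001, 0.786, 0.618, 0.003]
wrist_force: [-0.6, -0.3, -0.8]
finger_gap: 0.0854
grip_force: 0.0
(((-96.91853332519531, 0.07323455810546875), (80.42739868164062, 64.19889068603516), 14.123808860778809), np.float64(0.010115201101220439)) [-98.5634545    0.29367641]
```

```bash
python3 -m jog '[0.077,0.346,-0.3,0,0,0,-0.53, 0.077,0.346,-0.6,0,0,0,-0.53, 0.077,0.346,-0.8,0,0,0,-0.53, 0.077,0.346,-0.85,0,0,0,-0.53, 0.077,0.346,-0.88,0,0,0,-0.53, 0.077,0.346,-0.9,0,0,0,-0.53, 0.077,0.346,-0.92,0,0,0,-0.53, 0.077,0.346,-0.94,0,0,0,-0.53, 0.077,0.346,-0.96,0,0,0,-0.53, 0.077,0.346,-0.98,0,0,0,-0.53, 0.077,0.346,-0.99,0,0,0,-0.53, 0.077,0.346,-0.99,0,0,0,-0.53]'
```

```text
clock: 7.42
tcp_pos: [0.5125, 0.2745, 0.003]
orientation: [0.0, 0.786, 0.618, 0.001]
wrist_force: [-0.1, 1.0, -0.1]
finger_gap: 0.0198
grip_force: 0.0
```

```bash
python3 -m jog '[-0.006,-0.03,0,0,0,0,-0.53, -0.012,-0.06,0,0,0,0,-0.53, -0.02,-0.09,0,0,0,0,-0.53, -0.026,-0.12,0,0,0,0,-0.53, -0.033,-0.15,0,0,0,0,-0.53, -0.04,-0.18,0,0,0,0,-0.53, -0.047,-0.21,0,0,0,0,-0.53, -0.054,-0.24,0,0,0,0,-0.53, -0.06,-0.27,0,0,0,0,-0.53, -0.068,-0.3,0,0,0,0,-0.53, -0.076,-0.33,0,0,0,0,-0.53, -0.076,-0.33,0,0,0,0,-0.53]'
python3 - <<'E'
from h import *
p,d,P=wcloud('w4')
print(plate(P,d,xr=(-110,-2)),J(T()[:3,3]*1000))
E
```

```text
clock: 8.42
tcp_pos: [0.496, 0.2072, 0.0021]
orientation: [0.0, 0.787, 0.618, -0.001]
wrist_force: [-0.7, 0.0, 0.1]
finger_gap: 0.0207
grip_force: 0.0
(((-75.14761352539062, -1.5072975158691406), (69.62794494628906, 32.925193786621094), 0.9932960271835327), np.float64(0.010028581407027407)) [-100.25905899   -1.28354546]
```

View pics/w4.png

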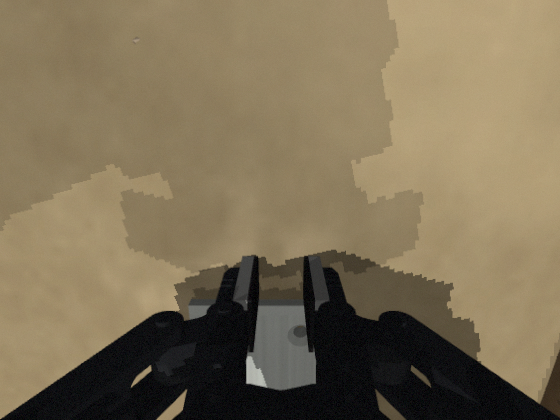

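The plate's end is now square to the fingers (end edge at row ~303, left corner at (189,303)). I'll back off and rise to measure.

```bash
python3 -m jog '[0.01,0.04,0,0,0,0,-0.53, 0.01,0.05,0.1,0,0,0,-0.53, 0.01,0.05,0.3,0,0,0,0, 0.01,0.05,0.5,0,0,0,1, 0.01,0.05,0.7,0,0,0,1, 0.01,0.05,1,0,0,0,1, 0.01,0.05,1,0,0,0,1, 0.01,0.05,1,0,0,0,1]'
python3 - <<'E'
from h import *
p,d,P=wcloud('w5')
print(plate(P,d,xr=(-140,-3)),J(T()[:3,3]*1000))
j=J(P*1000);m=(d>.1)&(P[:,:,2]>.009)&(P[:,:,2]<.045)&(j[...,0]>-6)&(j[...,0]<145)&(abs(j[...,1])<62)
n,l,st,_=cv2.connectedComponentsWithStats(m.astype(np.uint8));m=l==1+np.argmax(st[1:,4])
print(m.sum(),cv2.minAreaRect(j[m].astype(np.float32)),j[m].min(0),j[m].max(0))
# rail inner edges & front edge per-row
Z=P[...,2]
for x in(10,30,50,65):
    k=(d>.1)&(abs(j[...,0]-x)<2)&(abs(j[...,1])<60)
    yy=j[k][:,1];zz=Z[k];b=yy[(zz<.019)&(abs(yy)<45)];r=yy[zz>.022];print(x,b.min(),b.max(),r.min(),r.max())
E
```

```text
clock: 9.13
tcp_pos: [0.5016, 0.22, 0.208]
orientation: [0.002, 0.786, 0.618, 0.004]
wrist_force: [0.1, -0.1, -0.0]
finger_gap: 0.0856
grip_force: 0.0
(((-48.677764892578125, -10.424312591552734), (64.02140045166016, 81.0630111694336), 89.90596008300781), np.float64(0.010123866402103693)) [-113.09475515    0.17574477]
9590 ((63.48875045776367, 0.09882736206054688), (130.54660034179688, 112.78609466552734), 0.06371136754751205) [ -1.84368711 -56.29148253] [128.72262512  56.52470896]
10 -36.12472186323396 36.47828028691727 -54.112378844035064 54.46767262537324
30 -34.87382084034253 35.09117266081037 -52.83486968677728 53.23755312908921
50 -34.351368903706586 34.437268208312766 -52.729823143407906 52.79452464520422
65 -33.76704708691799 33.72969593382498 -51.18552297717374 52.429055491187995
```

```bash
python3 -m jog '[-0.13,-0.286,-0.3,0,0,0,1, -0.13,-0.286,-0.6,0,0,0,1, -0.13,-0.286,-0.8,0,0,0,1, -0.13,-0.286,-0.85,0,0,0,1, -0.13,-0.286,-0.9,0,0,0,1, -0.13,-0.286,-0.95,0,0,0,1, -0.13,-0.286,-0.98,0,0,0,1, -0.13,-0.286,-1,0,0,0,1, -0.13,-0.286,-1,0,0,0,1]'
python3 -m jog '[0,0,-0.03,0,0,0,0.56, 0,0,-0.03,0,0,0,0.56, 0,0,-0.03,0,0,0,0.54, 0,0,-0.03,0,0,0,0.54, 0,0,-0.03,0,0,0,0.54]' 20
```

```text
clock: 9.93
tcp_pos: [0.4736, 0.1619, 0.0026]
orientation: [0.0, 0.786, 0.618, 0.0]
wrist_force: [-0.1, 0.5, -0.5]
finger_gap: 0.0855
grip_force: 0.0
clock: 10.35
tcp_pos: [0.474, 0.1616, -0.0028]
orientation: [0.001, 0.786, 0.618, 0.001]
wrist_force: [2.0, 0.8, 0.8]
finger_gap: 0.0661
grip_force: 0.8
```

```bash
python3 -m jog '[0.01,-0.002,0.008,0,0,0,0.54, 0.02,-0.005,0.008,0,0,0,0.54, 0.04,-0.01,0.008,0,0,0,0.54, 0.058,-0.014,0.008,0,0,0,0.54, 0.058,-0.014,0.008,0,0,0,0.5, 0.058,-0.014,0.008,0,0,0,0.5, 0.058,-0.014,0.008,0,0,0,0.5]' 20
python3 -m jog '[0,0,0,0,0,0,1, 0,0,0,0,0,0,1, 0,0,0,0,0,0,1, 0.04,0.16,0.3,0,0,0,1, 0.06,0.25,0.5,0,0,0,1, 0.06,0.25,0.7,0,0,0,1, 0.06,0.25,1,0,0,0,1, 0.06,0.25,1,0,0,0,1, 0.06,0.25,1,0,0,0,1]'
python3 - <<'E'
from h import *
p,d,P=wcloud('w6')
print(plate(P,d,xr=(-140,-3)),J(T()[:3,3]*1000))
E
```

```text
clock: 10.93
tcp_pos: [0.485, 0.1584, -0.0021]
orientation: [0.0, 0.786, 0.618, 0.0]
wrist_force: [1.7, -0.3, -0.7]
finger_gap: 0.0641
grip_force: 0.3
clock: 11.68
tcp_pos: [0.5004, 0.2102, 0.2065]
orientation: [0.003, 0.786, 0.618, 0.006]
wrist_force: [1.6, 0.6, 1.1]
finger_gap: 0.0856
grip_force: 0.0
(((-48.21895980834961, -0.6349334716796875), (81.29437255859375, 64.1927719116211), 0.02872074581682682), np.float64(0.010120249689626964)) [-103.30804355    1.61016457]
```

```bash
python3 -m jog '[-0.005,0.042,-0.3,0,0,0,-0.3, -0.005,0.042,-0.6,0,0,0,-0.3, -0.005,0.042,-0.8,0,0,0,-0.3, -0.005,0.042,-0.85,0,0,0,-0.3, -0.005,0.042,-0.9,0,0,0,-0.3, -0.005,0.042,-0.95,0,0,0,-0.3, -0.005,0.042,-0.98,0,0,0,-0.3, -0.005,0.042,-1,0,0,0,-0.3, -0.005,0.042,-1,0,0,0,-0.3]'
python3 -m jog '[0,0,-0.022,0,0,0,-0.3, -0.002,-0.01,-0.022,0,0,0,-0.3, -0.007,-0.03,-0.022,0,0,0,-0.3, -0.012,-0.05,-0.022,0,0,0,-0.3, -0.017,-0.07,-0.022,0,0,0,-0.3, -0.0215,-0.09,-0.022,0,0,0,-0.3, -0.0215,-0.09,-0.022,0,0,0,-0.3]'
python3 -c "
from h import *
print(J(T()[:3,3]*1000))"
```

```text
clock: 12.48
tcp_pos: [0.4948, 0.2168, -0.0004]
orientation: [0.0, 0.786, 0.618, -0.0]
wrist_force: [-3.1, -0.9, 4.9]
finger_gap: 0.0294
grip_force: 2.9
clock: 13.07
tcp_pos: [0.4967, 0.2041, -0.0005]
orientation: [-0.001, 0.786, 0.619, 0.008]
wrist_force: [-2.3, 12.1, 23.8]
finger_gap: 0.0299
grip_force: 11.9
[-97.0839033    0.19996259]
```

```bash
python3 -m jog '[0,0,0.03,0,0,0,-0.3, 0,0,0.033,0,0,0,-0.3, 0,0,0.033,0,0,0,-0.3]'
python3 -c "
from h import *
print(J(T()[:3,3]*1000))"
python3 -m jog '[-0.005,-0.02,0,0,0,0,-0.3, -0.009,-0.038,0,0,0,0,-0.3, -0.009,-0.038,0,0,0,0,-0.3]'
python3 -c "
from h import *
print(J(T()[:3,3]*1000))"
```

```text
clock: 13.32
tcp_pos: [0.493, 0.1996, 0.0017]
orientation: [0.001, 0.786, 0.618, 0.002]
wrist_force: [1.0, 1.8, 1.5]
finger_gap: 0.03
grip_force: 0.9
[-91.81942119  -2.3160643 ]
clock: 13.57
tcp_pos: [0.4929, 0.1986, 0.0017]
orientation: [-0.005, 0.785, 0.619, 0.008]
wrist_force: [3.3, 27.1, 0.2]
finger_gap: 0.03
grip_force: 13.5
[-90.91727051  -2.15009562]
```

```bash
python3 -m jog '[0,0,0.02,0,0,0,-0.3, 0,0,0.04,0,0,0,-0.3, 0,-0.002,0.06,0,0,0,-0.3, -0.001,-0.004,0.08,0,0,0,-0.3, -0.002,-0.008,0.1,0,0,0,-0.3]'
python3 - <<'E'
from h import *
print(J(T()[:3,3]*1000))
p,d,P=wcloud('w7')
p,d=save('side','s7',(200,200,320,260),5)
E
```

```text
clock: 13.98
tcp_pos: [0.4925, 0.1967, 0.022]
orientation: [-0.004, 0.785, 0.619, 0.007]
wrist_force: [3.8, 23.5, 4.6]
finger_gap: 0.0302
grip_force: 12.0
[-88.89424119  -2.06579098]
```

View pics/s7.png

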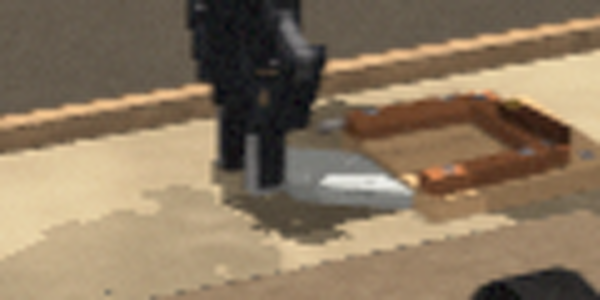

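The side crop shows the plate's near end raised on the fingertips at (265,180), with its far end against the bed edge at (415,195). The lift works, so I continue the arc.

```bash
python3 -m jog '[-0.001,-0.006,0.024,0,0,0,-0.3, -0.003,-0.012,0.048,0,0,0,-0.3, -0.005,-0.021,0.071,0,0,0,-0.3, -0.007,-0.03,0.094,0,0,0,-0.3, -0.01,-0.043,0.115,0,0,0,-0.3, -0.013,-0.056,0.136,0,0,0,-0.3, -0.017,-0.071,0.154,0,0,0,-0.3, -0.021,-0.086,0.172,0,0,0,-0.3, -0.025,-0.102,0.186,0,0,0,-0.3, -0.028,-0.117,0.195,0,0,0,-0.3]'
python3 -m jog '[-0.004,-0.018,0.008,0,0,0,-0.3, -0.009,-0.036,0.014,0,0,0,-0.3, -0.014,-0.056,0.018,0,0,0,-0.3, -0.018,-0.076,0.02,0,0,0,-0.3, -0.024,-0.098,0.018,0,0,0,-0.3, -0.029,-0.12,0.014,0,0,0,-0.3]'
python3 - <<'E'
from h import *
print(J(T()[:3,3]*1000))
p,d=save('side','s8',(200,180,320,260),5)
E
```

```text
clock: 14.92
tcp_pos: [0.4869, 0.1701, 0.0621]
orientation: [-0.001, 0.786, 0.619, 0.006]
wrist_force: [1.3, 13.9, 16.7]
finger_gap: 0.03
grip_force: 8.2
clock: 15.42
tcp_pos: [0.4826, 0.146, 0.0671]
orientation: [0.0, 0.786, 0.619, 0.007]
wrist_force: [0.4, 0.0, 1.5]
finger_gap: 0.0299
grip_force: 0.0
[-37.30455309   0.23324676]
```

View pics/s8.png

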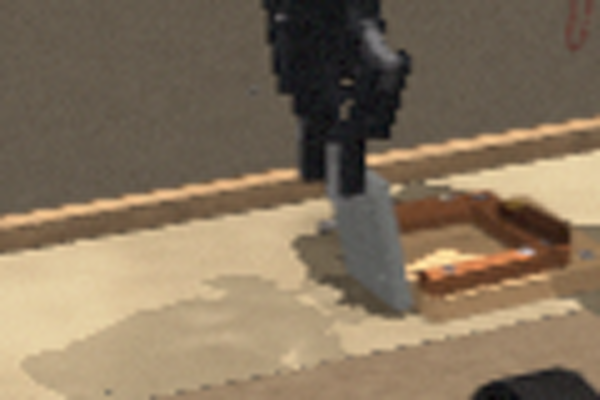

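The side crop shows the plate standing at about 70 deg against the bed edge, with the fingertips behind its upper part. I keep pushing slowly over the top.

```bash
python3 -m jog '[-0.004,-0.015,0,0,0,0,-0.3, -0.007,-0.03,-0.005,0,0,0,-0.3, -0.011,-0.045,-0.01,0,0,0,-0.3, -0.015,-0.06,-0.015,0,0,0,-0.3, -0.018,-0.075,-0.02,0,0,0,-0.3, -0.022,-0.09,-0.025,0,0,0,-0.3, -0.026,-0.105,-0.03,0,0,0,-0.3, -0.03,-0.12,-0.03,0,0,0,-0.3, -0.033,-0.135,-0.03,0,0,0,-0.3, -0.037,-0.15,-0.03,0,0,0,-0.3, -0.041,-0.165,-0.03,0,0,0,-0.3, -0.045,-0.18,-0.03,0,0,0,-0.3]'
python3 - <<'E'
from h import *
print(J(T()[:3,3]*1000))
p,d=save('side','s9',(200,180,320,260),5)
E
```

```text
clock: 16.47
tcp_pos: [0.4685, 0.1061, 0.056]
orientation: [0.0, 0.786, 0.618, 0.0]
wrist_force: [-0.1, -0.7, 0.3]
finger_gap: 0.03
grip_force: 0.0
[ 4.82111209 -4.02192027]
```

View pics/s9.png

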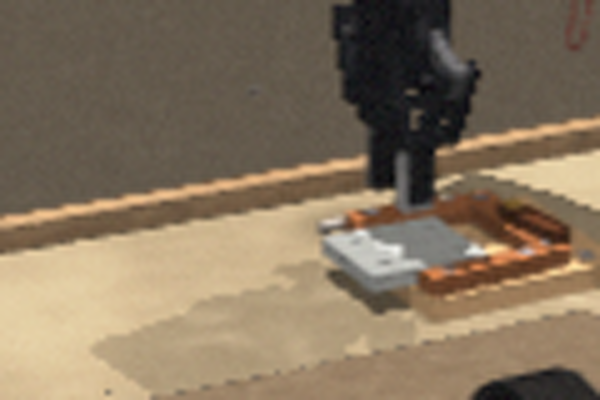

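The plate has flipped and lies on the bed, sticking out in front. I rise, back off and measure.

```bash
python3 -m jog '[0,0,0.15,0,0,0,-0.3, 0.05,0.2,0.4,0,0,0,-0.3, 0.1,0.4,0.6,0,0,0,-0.3, 0.13,0.55,0.7,0,0,0,-0.3, 0.13,0.55,0.75,0,0,0,0, 0.13,0.55,0.75,0,0,0,1, 0.13,0.55,0.75,0,0,0,1]'
python3 - <<'E'
from h import *
p,d,P=wcloud('w10',(200,150,480,360),2.5)
print(J(T()[:3,3]*1000))
j=J(P*1000);Z=P[...,2];b=(p.max(2).astype(int)-p.min(2)<40)
m=(d>.1)&(Z>.012)&(Z<.04)&(j[...,0]>-60)&(j[...,0]<75)&(abs(j[...,1])<45)&b
n,l,st,_=cv2.connectedComponentsWithStats(m.astype(np.uint8));m=l==1+np.argmax(st[1:,4])
q=j[m];print(cv2.minAreaRect(q.astype(np.float32)),np.round(np.median(Z[m]),4))
A=np.c_[q,np.ones(len(q))];print(np.linalg.lstsq(A,Z[m]*1000,rcond=None)[0])
E
```

```text
clock: 17.1
tcp_pos: [0.496, 0.218, 0.2079]
orientation: [0.001, 0.785, 0.619, 0.002]
wrist_force: [-1.0, -0.3, -0.8]
finger_gap: 0.0653
grip_force: 0.0
[-109.003202     -4.79873178]
((15.826412200927734, 5.959724426269531), (77.30339050292969, 86.12445831298828), 89.76419067382812) 0.0248
[ 1.33087574e-02 -1.44038170e-02  2.42235323e+01]
```

View pics/w10.png

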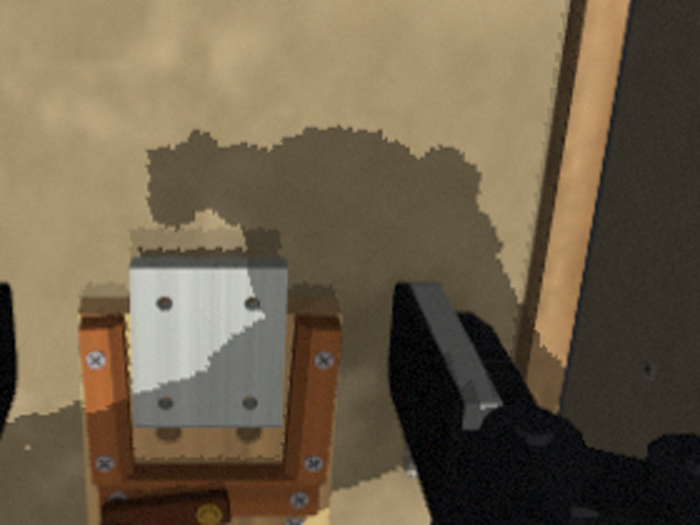

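The plate lies plain side up, square between the rails (plate at columns 131 to 288 in the crop), with about 20 mm left to go. The button at (170,505) is still back. Now I push it home.

```bash
python3 -m jog '[-0.04,-0.24,-0.2,0,0,0,-0.3, -0.04,-0.24,-0.4,0,0,0,-0.3, -0.04,-0.24,-0.6,0,0,0,-0.3, -0.04,-0.24,-0.8,0,0,0,-0.3, -0.04,-0.24,-0.9,0,0,0,-0.3, -0.04,-0.24,-0.95,0,0,0,-0.3, -0.04,-0.24,-0.95,0,0,0,-0.3, -0.04,-0.24,-0.95,0,0,0,-0.3]'
python3 -c "
from h import *
print(J(T()[:3,3]*1000))"
```

```text
clock: 17.82
tcp_pos: [0.486, 0.1678, 0.0159]
orientation: [-0.0, 0.786, 0.618, -0.001]
wrist_force: [0.9, -0.7, 0.1]
finger_gap: 0.0302
grip_force: 0.0
[-59.29714309  -1.59583457]
```

```bash
python3 -m jog '[-0.006,-0.025,0,0,0,0,-0.3, -0.012,-0.05,0,0,0,0,-0.3, -0.018,-0.075,0,0,0,0,-0.3, -0.024,-0.1,0,0,0,0,-0.3, -0.03,-0.12,0,0,0,0,-0.3, -0.034,-0.14,0,0,0,0,-0.3, -0.039,-0.16,0,0,0,0,-0.3, -0.044,-0.18,0,0,0,0,-0.3, -0.049,-0.2,0,0,0,0,-0.3, -0.052,-0.213,0,0,0,0,-0.3, -0.055,-0.225,0,0,0,0,-0.3, -0.055,-0.225,0,0,0,0,-0.3]'
python3 -c "
from h import *
print(J(T()[:3,3]*1000))"
```

```text
clock: 18.82
tcp_pos: [0.476, 0.1248, 0.016]
orientation: [-0.001, 0.786, 0.618, 0.002]
wrist_force: [1.1, 8.7, -0.1]
finger_gap: 0.0297
grip_force: 4.2
[-15.14630604  -1.14833387]
```

```bash
python3 -m jog '[-0.002,-0.01,0,0,0,0,-0.3, -0.002,-0.01,0,0,0,0,-0.3, -0.002,-0.01,0,0,0,0,-0.3]'
python3 -m jog '[0.02,0.1,0,0,0,0,-0.3, 0.05,0.25,0.2,0,0,0,-0.3, 0.05,0.25,0.5,0,0,0,-1, 0.04,0.25,0.8,0,0,0,-1, 0.04,0.25,1,0,0,0,-1, 0.04,0.25,1,0,0,0,-1, 0.04,0.25,1,0,0,0,-1, 0.04,0.25,1,0,0,0,-1]'
python3 - <<'E'
from h import *
p,d,P=wcloud('w11',(180,200,400,400),3)
print(J(T()[:3,3]*1000),T()[:3,3])
j=J(P*1000);Z=P[...,2]
m=(d>.1)&(Z>.0315)&(Z<.045)&(j[...,0]>55)&(j[...,0]<125)&(abs(j[...,1])<60)
print(m.sum())
if m.sum(): print(cv2.minAreaRect(j[m].astype(np.float32)))
E
```

```text
clock: 19.07
tcp_pos: [0.476, 0.1247, 0.0162]
orientation: [-0.003, 0.786, 0.619, 0.003]
wrist_force: [1.8, 14.0, -0.1]
finger_gap: 0.0299
grip_force: 7.3
clock: 19.73
tcp_pos: [0.4845, 0.1713, 0.2186]
orientation: [0.002, 0.786, 0.618, 0.002]
wrist_force: [0.3, -0.6, -1.4]
finger_gap: 0.0003
grip_force: 0.0
[-61.76712469  -4.99293419] [0.48327793 0.17099231 0.21639412]
0
```

View pics/w11.png

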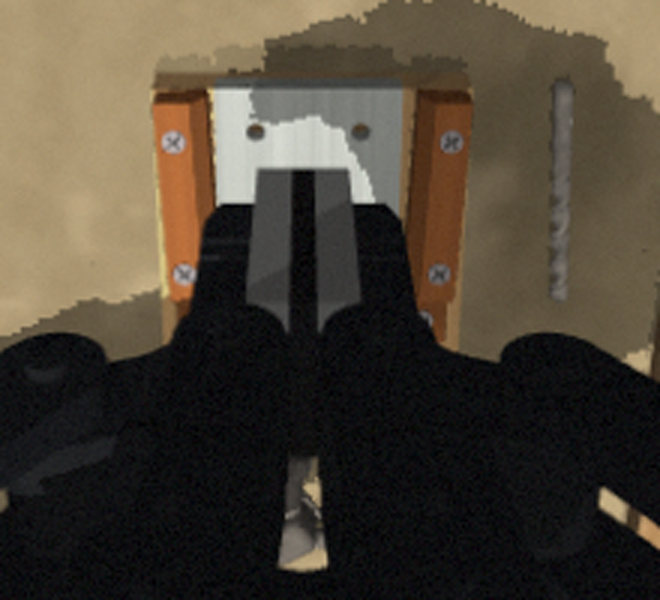

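The plate is home: free end at row 85 in the crop, just in front of the bed, and the push stalled against the stop with rising force. The drill bit is untouched at (560,190). Next comes the button. I move behind it and lower, with the fingers closed.

```bash
python3 -m jog '[-0.36,-0.85,0,0,0,0,-1, -0.36,-0.85,0,0,0,0,-1, -0.36,-0.85,0,0,0,0,-1, -0.36,-0.85,0,0,0,0,-1, -0.36,-0.85,-0.1,0,0,0,-1, -0.36,-0.85,-0.3,0,0,0,-1, -0.36,-0.85,-0.5,0,0,0,-1, -0.36,-0.85,-0.65,0,0,0,-1, -0.36,-0.85,-0.75,0,0,0,-1, -0.36,-0.85,-0.75,0,0,0,-1, -0.36,-0.85,-0.75,0,0,0,-1]'
python3 - <<'E'
from h import *
p,d,P=wcloud('w12',(140,100,420,400),2)
print(J(T()[:3,3]*1000),T()[2,3])
j=J(P*1000);Z=P[...,2]
m=(d>.05)&(Z>.031)&(Z<.043)&(j[...,0]>50)&(j[...,0]<106)&(abs(j[...,1])<60)
n,l,st,_=cv2.connectedComponentsWithStats(m.astype(np.uint8));print(st[1:]);m=l==1+np.argmax(st[1:,4])
q=j[m].astype(np.float32);print(cv2.minAreaRect(q),cv2.boxPoints(cv2.minAreaRect(q)))
E
```

```text
clock: 20.7
tcp_pos: [0.4082, 0.0016, 0.0639]
orientation: [-0.002, 0.786, 0.618, -0.002]
wrist_force: [-0.9, 0.3, 0.3]
finger_gap: -0.0002
grip_force: 0.0
[120.34838812 -36.00315757] 0.06538888432851828
[[ 262  166  115   42 3277]]
((88.25727844238281, -18.822826385498047), (14.538939476013184, 57.084625244140625), 7.276549816131592) [[ 77.43123    8.568875]
 [ 84.66148  -48.05601 ]
 [ 99.08333  -46.214527]
 [ 91.85307   10.410358]]
```

View pics/w12.png

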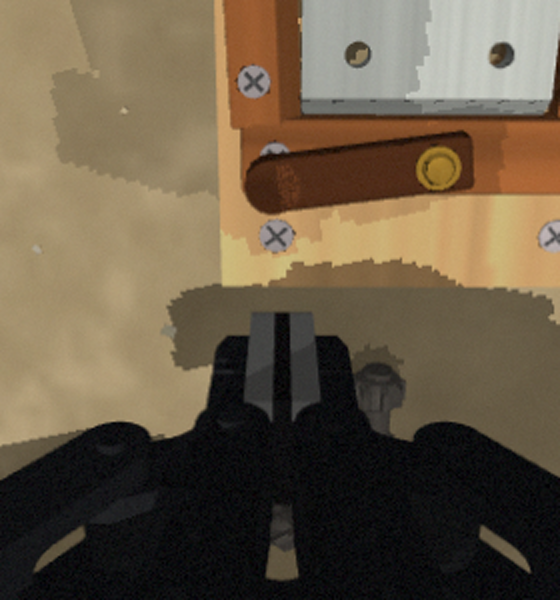

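The button strap spans (247,185) to (470,165) in the crop with its pivot at (438,168), at about -0.13 rad. The plate's bevelled end is tight at the stop. The fingertips are behind the strap at (280,315).

```bash
python3 -m jog '[0,0,-0.05,0,0,0,-1, 0,0,-0.1,0,0,0,-1, 0,0,-0.15,0,0,0,-1, 0,0,-0.155,0,0,0,-1, 0,0,-0.155,0,0,0,-1]'
python3 -m jog '[0.006,0.024,0,0,0,0,-1, 0.012,0.048,0,0,0,0,-1, 0.018,0.072,0,0,0,0,-1, 0.024,0.096,0,0,0,0,-1, 0.03,0.12,0,0,0,0,-1, 0.036,0.145,0,0,0,0,-1, 0.036,0.145,0,0,0,0,-1]'
python3 -c "
from h import *
print(J(T()[:3,3]*1000))"
```

```text
clock: 21.17
tcp_pos: [0.4116, 0.0013, 0.0357]
orientation: [0.0, 0.786, 0.618, 0.0]
wrist_force: [-0.1, 0.4, 0.2]
finger_gap: -0.0
grip_force: 0.0
clock: 21.75
tcp_pos: [0.4188, 0.0313, 0.0351]
orientation: [0.0, 0.786, 0.618, 0.0]
wrist_force: [0.0, -0.3, 0.8]
finger_gap: -0.0001
grip_force: 0.4
[ 89.25782287 -34.52514565]
```

```bash
cat > btn.py <<'E'
from h import *
import sys
p,d,P=wcloud(sys.argv[1],(100,100,460,400),1.6)
print(J(T()[:3,3]*1000),T()[2,3])
j=J(P*1000);Z=P[...,2]
m=(d>.05)&(Z>.031)&(Z<.0385)&(j[...,0]>30)&(j[...,0]<100)&(abs(j[...,1])<52)&(p[...,0].astype(int)-p[...,2]>15)
n,l,st,_=cv2.connectedComponentsWithStats(m.astype(np.uint8));m=l==1+np.argmax(st[1:,4])
q=j[m].astype(np.float32);print(m.sum(),cv2.minAreaRect(q),cv2.boxPoints(cv2.minAreaRect(q)))
E
python3 btn.py w13
```

```text
[ 89.57447997 -34.58564659] 0.0350250553637506
3845 ((77.51203918457031, -17.23070526123047), (56.913917541503906, 14.73782730102539), 66.0622787475586) [[ 59.230724  -40.250107 ]
 [ 72.700905  -46.22988  ]
 [ 95.79335     5.7886963]
 [ 82.32317    11.768471 ]]
```

```bash
python3 -m jog '[0,0,-0.008,0,0,0,-1, 0.005,0.02,-0.016,0,0,0,-1, 0.01,0.04,-0.016,0,0,0,-1, 0.016,0.065,-0.016,0,0,0,-1, 0.022,0.09,-0.016,0,0,0,-1, 0.028,0.115,-0.016,0,0,0,-1, 0.034,0.14,-0.016,0,0,0,-1, 0.04,0.165,-0.016,0,0,0,-1, 0.04,0.165,-0.016,0,0,0,-1]'
python3 -m jog '[0.01,-0.002,0,0,0,0,-1, 0.02,-0.005,0,0,0,0,-1, 0.03,-0.007,0,0,0,0,-1, 0.04,-0.01,0,0,0,0,-1, 0.05,-0.012,0,0,0,0,-1, 0.06,-0.015,0,0,0,0,-1, 0.06,-0.015,0,0,0,0,-1]'
python3 btn.py w14
```

```text
clock: 22.55
tcp_pos: [0.4265, 0.0644, 0.0317]
orientation: [-0.0, 0.786, 0.618, 0.0]
wrist_force: [0.6, 0.2, 0.1]
finger_gap: -0.0003
grip_force: 0.2
clock: 23.13
tcp_pos: [0.4391, 0.0599, 0.0318]
orientation: [0.0, 0.786, 0.618, 0.0]
wrist_force: [-0.1, -0.1, -0.2]
finger_gap: -0.0001
grip_force: 0.0
[ 56.58609675 -21.77946396] 0.03182775000296391
1739 ((58.91215515136719, -5.147485733032227), (42.09253692626953, 13.813434600830078), 12.166881561279297) [[ 36.882973   -2.831615 ]
 [ 39.79429   -16.33477  ]
 [ 80.94134    -7.4633565]
 [ 78.03002     6.0397987]]
```

```bash
python3 -m jog '[0.01,-0.002,0,0,0,0,-1, 0.02,-0.005,0,0,0,0,-1, 0.034,-0.008,0,0,0,0,-1, 0.034,-0.008,0,0,0,0,-1, 0,0,0,0,0,0,-1, -0.03,0.008,0.1,0,0,0,-1, -0.05,0.2,0.4,0,0,0,-1, 0,0.4,0.6,0,0,0,-1, 0.08,0.45,0.8,0,0,0,-1, 0.08,0.45,0.9,0,0,0,-1, 0.08,0.45,0.9,0,0,0,-1, 0.08,0.45,0.9,0,0,0,1]'
python3 -m jog '[0,0,0,0,0,0,1, 0.02,0.1,0,0,0,0,1, 0.02,0.1,0,0,0,0,1, 0.02,0.1,0,0,0,0,1, 0.02,0.1,0,0,0,0,1]'
python3 btn.py w15
```

```text
clock: 24.18
tcp_pos: [0.4574, 0.1522, 0.2168]
orientation: [0.002, 0.786, 0.619, 0.004]
wrist_force: [0.5, -0.2, -0.1]
finger_gap: 0.0105
grip_force: 0.0
clock: 24.6
tcp_pos: [0.4571, 0.1696, 0.2103]
orientation: [-0.0, 0.786, 0.618, -0.001]
wrist_force: [-0.1, 0.1, 0.9]
finger_gap: 0.0722
grip_force: 0.0
[-54.25493198 -29.89571444] 0.2106105482730319
599 ((65.93788146972656, -0.44460582733154297), (56.592002868652344, 13.757777214050293), 2.529985189437866) [[37.36581    5.1785297]
 [37.97311   -8.565838 ]
 [94.50995   -6.0677414]
 [93.90265    7.676626 ]]
```

View pics/w15.png

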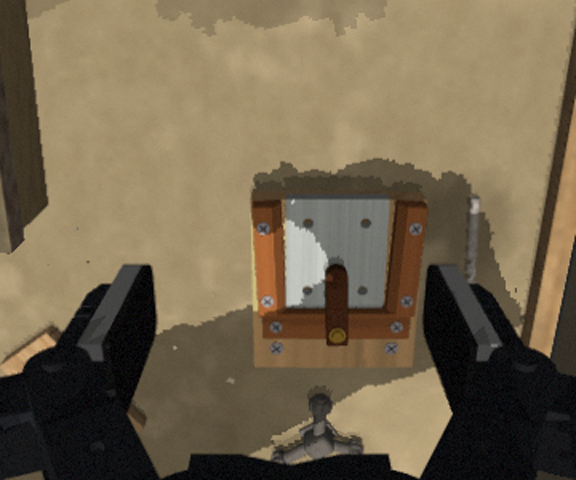

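The plate lies plain side up between the rails, home against the stop. The button points straight out over it, with its tip at (336,270) and pivot at (336,337), about 1.53 rad. The arm is clear, so I hand in.

```bash
python3 -c "
from workcell import env
print(env.hand_in())"
```

```text
the job is handed in; nothing more can be done
None
```

The plate was flipped back face up and pushed home against the end stop, the turn button was swung out over it to about 1.53 rad, and the job was handed in; the hand-in returned no verdict. To centre the plate before the flip, I closed the two fingers on its sides and slid it on the bench, without lifting it.

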